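Shut and lock the parts drawers

ROBOT

A 6-joint arm with a two-finger parallel gripper is mounted at the origin on the work surface. World frame = base frame: x ahead of the robot, y to its left, z up, the work surface at z = 0. Lengths are in m, angles in rad, forces in N, time in s.
With the tool pointing down it reaches from about 0.35 to 0.85 m from the base axis. Payload 8.1 kg.
Tool frame: the origin (TCP) lies at the very end of the fingers, on their centre line; the grasp point (between the pads) lies r.grasp_offset behind it (r.grasp_offset is the distance from the TCP to the grasp point, in m); z points along the fingers, x is the direction in which the jaws open and shut, and the axes are right-handed (so a half turn about z gives the same grasp; the last joint's range is limited). The gripper opens to 93 mm and grips with 3 to 60 N. Pads are 15 mm wide; open, the fingers measure 128 mm over their backs; the gripper's body (75 mm by 188 mm) begins 65 mm behind the grasp point.
Start: joints at [1.146, 0.13, 1.488, -0, 1.523, -0.085], TCP at [0.2, 0.566, 0.219] pointing down, gripper open.
Joint ranges: [-2.96, 2.96], [-0.89, 2.26], [0.02, 2.5], [-1.34, 4.48], [0, 2.73], [-2.66, 2.66]. Speed limits (rad/s): [2.39, 2.39, 2.79, 3.14, 3.14, 3.14].

INTERFACE

Orientations are given as a 3x3 rotation matrix whose columns are the frame's x, y, z axes.
In Python, from bench import r, imaging, job_done gives the robot as it stands.
- The arm moves only by the tool carry_out, never from a script. Its argument "steps" is a list of rows, each an object with "delta_pos": the shift along the tool's x, y, z in cm, a list of three; "spin": the turn about the tool's z in degrees. A call has 1 to 5 rows; each row shifts and turns the commanded pose from where the row before left it, along the tool's axes as they then stand; what a row does not reach is not made up. A row lasts 1/8 s, in which the tool goes at most 62.5 mm and 10.7 degrees, less where a joint would pass 70% of its speed; a pose out of reach is approached as far as the arm can. A call with a gripper value outside its range is refused whole. "fingers" is the finger opening in cm, from 0 to 9.3, set as the call begins (left out, the last holds). The fingers move at their own pace and stop on an object; the grip force is fixed at half the most. Time passes only in rows, so rows that do not move let the fingers close. It gives the time, the measured TCP pose, the force and the opening at its end, in the units of the state.
- r.state(): the state, without advancing time (a new reading comes with each control period).
- imaging.capture(name): name is "side" or "top" or "wrist"; returns the picture (480x640x3 uint8, red, green, blue); there is no depth.
- imaging.calibration(name): a dict with "mtx" (3x3 intrinsics, pixels), "D" ([k1, k2, p1, p2, k3] as OpenCV has them; the pictures are not rectified), "view" (4x4, takes a point from world to camera coordinates). Camera axes: x right, y down, z forward; pixel columns grow to the right and rows downward; lengths in m; the calibration is good to about 2 mm. A picture is of the moment at which its call begins: read the wrist's pose just before it. calibration takes no time and is no camera call; for the wrist camera it gives the pose at the moment of the call.
- job_done(): hands the job in, once; it reports no verdict.
The state is a dict: "clock": time; "joints": joint angles; "joint_vel": joint speeds; "tau": joint torques, N m; "tcp_pos": TCP position; "eef_rot": TCP orientation; "contact_force": force on the tool from outside, world axes, zero at the start; "ft_torque": the same for the moment, N m; "gripper_width": opening from 0.0 (shut) to 1.0 (fully open).
Only numpy, scipy, OpenCV 4.12 (cv2) and the standard library are available. Lean on these libraries where they do the work, as an engineer would, in place of code of your own. Each camera call takes 0.05 s, during which the arm holds its last target.

TASK

Lock up the parts cabinet on the shop counter: with the fingertips, push both open drawers fully shut without slamming them, then push the thumb tab on the cabinet's top to the left (as seen from the robot) until the lock bar is fully across. Only push, from outside on the drawer fronts and on the tab's right side: do not pinch or grip anything or reach into the drawers. Leave all the other goods where they are.

Things in the scene. Friction and masses are not known exactly. Their poses are not given: they have to be found in the camera images.
- cabinet: low grey-green steel parts cabinet, fixed, 220 deep (x) x 440 wide (y) x 150 mm high; origin under its centre. Its -x side, 110 mm from the origin, is the front and faces the robot; +y is left as seen from the robot. Two drawers side by side fill its upper half; the lower half is a solid base. A fixed keeper 6 mm thick, 10 mm high stands on the top's front edge at y = +105 mm
- drawer_left (a joint): left drawer (holding round discs); its joint reads how far it is out in m: 0 is fully shut against its stop with the face flush with the cabinet's front, it grows as the drawer comes out towards the robot (along the cabinet's -x), at most 0.14; it starts 0.04 to 0.105 out. It runs stiffly (2 to 4 N to push) and stays where it is left
- drawer_right (a joint): right drawer (holding short bars); its joint reads how far it is out in m: 0 is fully shut against its stop with the face flush with the cabinet's front, it grows as the drawer comes out towards the robot (along the cabinet's -x), at most 0.14; it starts 0.04 to 0.105 out. It runs stiffly (2 to 4 N to push) and stays where it is left
- drawer_left_face (a point): centre of the outer face of the left drawer's flat front, 151 wide x 66 mm high x 15 mm thick, no handle; its centre is 111 mm above the table and its upper edge 144 mm. Moves with the drawer. Axes as the cabinet's: +x points into the cabinet. The drawer behind the front is an open tray. When shut, this point is at (-110, +112.5, 111) mm in the cabinet's frame
- drawer_right_face (a point): the same for the right drawer; when shut it is at (-110, -92.5, 111) mm in the cabinet's frame
- lock_bar (a joint): flat steel bar, 245 long (y) x 30 x 5 mm, along the top's front edge, upper side 155 mm above the table. Two tongues hang from it, 8 mm in front of the cabinet and 18 mm below its top, before the uprights when unlocked, before the drawers when locked. Value in m: 0 fully right (unlocked), 0.06 fully left at its stop (locked), along the cabinet's +y. Starts at 0 to 0.008; needs 1.5 to 3 N
- bar_tab (a point): centre of the top of the black upright thumb tab on the lock bar, 26 (x) x 13 (y) mm, standing 26 mm above the bar; this point is 181 mm above the table and moves with the bar; axes as the cabinet's. The tab's right (-y) face, 7 mm to the right of this point, is the face to push
- drawer_left_inside: steel lining on the inner side of the left drawer's front, not to be touched; origin at the centre of the front's outer face
- drawer_right_inside: the same for the right drawer
- tab_back: left (+y) side of the thumb tab, not to be touched; origin on the bar's underside, at the front edge, below the tab
- oil_can: bystander, loose: plain steel can, 64 mm across, 110 mm tall, standing on the rear of the cabinet's top; origin under its centre
- carton: bystander, loose: cardboard box 70 x 130 x 60 mm on the rear of the cabinet's top; origin under its centre
- whetstone: bystander, loose: grey stone block 50 x 150 x 25 mm lying on the table in front of the drawers; origin under its centre
- hoe_head: bystander, loose: dark forged hoe head lying flat, about 190 x 130 mm, 34 mm tall at its socket, on the table; origin near its middle
- trowel: bystander, loose: flat steel blade with a wooden handle lying on the table; origin under its middle
- disc_a: bystander, loose: dark steel ring 120 mm across, 12 mm thick, lying on the table; origin under its centre
- disc_b: bystander, loose: bright steel ring 100 mm across, 20 mm thick, lying on the table; origin under its centre
- hammer: bystander, loose: hammer with a wooden handle lying on the table; origin under its middle

How it is judged:
By the outcome, as a careful person would: the job done as asked, in the order asked, and still so for the second after the job is handed in, with the robot touching nothing.
It also fails if it takes over 61 s, if anything falls off the work surface, if the arm or the gripper's body presses on something with over 40 N, if the wrist force passes 120 N, or if a joint passes its speed limit or range.

## Working session

There is one attempt and no reset: what is moved stays moved. The work goes in short steps, Python scripts to look and compute and a tool call to move; the robot and the scene stay as the last step left them, time stands still between calls to the robot, and variables do not carry over. Pictures are saved under pics/ and viewed, and the job is handed in when it is done.

Besides the shell and the picture viewer there is one more tool, called after ">>>" as name(argument=value, ...), one argument or row to a line, values as JSON. carry_out: Moves the arm, as the interface text tells. Its arguments: {"type":"object","properties":{"steps":{"type":"array"},"fingers":{"type":"number"}},"required":["steps"]}

```bash
ls; mkdir -p pics
python3 - <<'E'
from bench import r, imaging
import cv2
for n in ["side","top","wrist"]:
    im=imaging.capture(n); cv2.imwrite(f"pics/{n}0.png",im[:,:,::-1])
    c=imaging.calibration(n); print(n,c)
s=r.state(); print({k:s[k] for k in ("clock","tcp_pos","eef_rot","contact_force","gripper_width")}, r.grasp_offset)
E
```

```text
pics
side {'mtx': array([[534.33682647,   0.        , 320.47456604],
       [  0.        , 534.33682647, 233.72340654],
       [  0.        ,   0.        ,   1.        ]]), 'D': array([-0.00293767,  0.        ,  0.        ,  0.        ,  0.        ]), 'view': array([[ 0.88968641, -0.45647415,  0.00945756, -0.47214969],
       [-0.24012875, -0.48543769, -0.84064763,  0.26552122],
       [ 0.38832496,  0.74564174, -0.54149988,  1.35699754],
       [ 0.        ,  0.        ,  0.        ,  1.        ]])}
top {'mtx': array([[471.60162697,   0.        , 321.95362259],
       [  0.        , 471.60162697, 247.69213119],
       [  0.        ,   0.        ,   1.        ]]), 'D': array([-0.07126437,  0.        ,  0.        ,  0.        ,  0.        ]), 'view': array([[-6.61009553e-03, -9.99977011e-01, -1.51112024e-03,
         7.11207146e-02],
       [-9.92173346e-01,  6.74693083e-03, -1.24685727e-01,
         5.71546287e-01],
       [ 1.24693056e-01,  6.75108656e-04, -9.92195135e-01,
         1.42210182e+00],
       [ 0.00000000e+00,  0.00000000e+00,  0.00000000e+00,
         1.00000000e+00]])
[... 177 characters left out ...]
rray([-0.02664077,  0.        ,  0.        ,  0.        ,  0.        ]), 'view': array([[ 0.33387472,  0.942616  , -0.00165616, -0.59898403],
       [ 0.9142325 , -0.32339236,  0.24412358, -0.02887898],
       [ 0.2295792 , -0.08302081, -0.96974272,  0.38970884],
       [ 0.        ,  0.        ,  0.        ,  1.        ]])}
{'clock': 0.15, 'tcp_pos': array([0.19977864, 0.56529251, 0.21781543]), 'eef_rot': array([[ 3.33267486e-01,  9.42832155e-01, -5.57504458e-04],
       [ 9.42831232e-01, -3.33267942e-01, -1.32205045e-03],
       [-1.43227003e-03, -8.50361857e-05, -9.99998971e-01]]), 'contact_force': array([ 0.61198642, -0.38331927,  0.42379006]), 'gripper_width': 0.9999664053884777} 0.0188
```

View pics/top0.png

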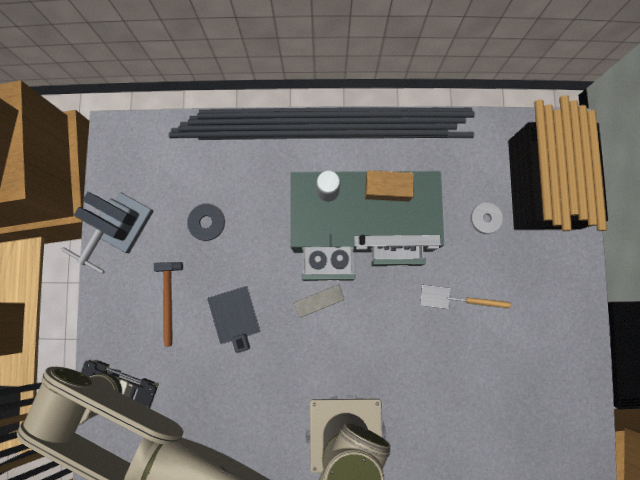

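View pics/side0.png

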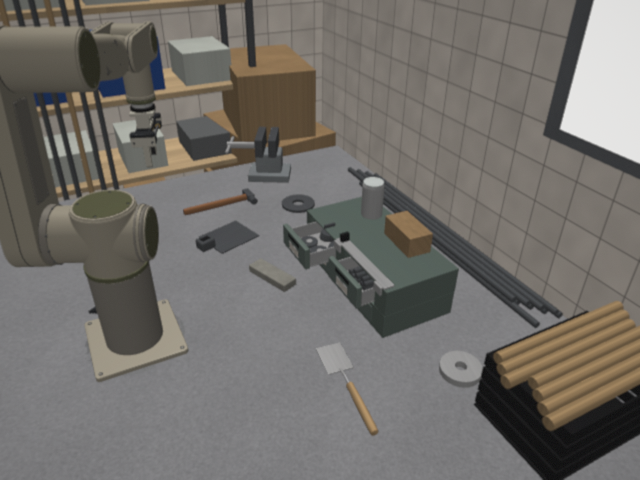

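Run:
```python
import cv2
im=cv2.imread("pics/top0.png"); c=im[160:325,280:455]; cv2.imwrite("pics/top0z.png",cv2.resize(c,None,fx=4.5,fy=3.6*1,interpolation=cv2.INTER_CUBIC))
im=cv2.imread("pics/side0.png"); c=im[190:340,260:460]; cv2.imwrite("pics/side0z.png",cv2.resize(c,None,fx=4,fy=4,interpolation=cv2.INTER_CUBIC))
```

```text
(no output)
```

View pics/top0z.png

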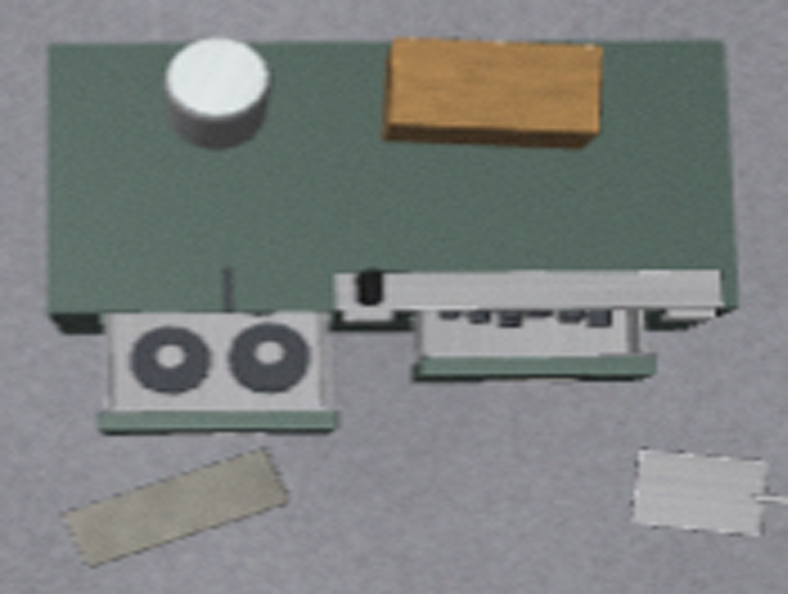

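View pics/side0z.png

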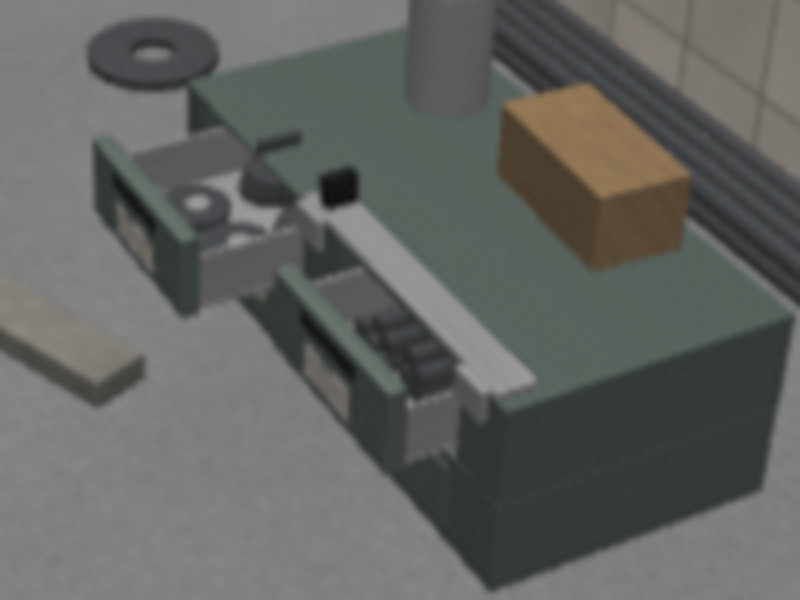

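```bash
cat > h.py <<'E'
import numpy as np, cv2
from bench import imaging
def ray(n,uv,c=None):
    c=c or imaging.calibration(n); uv=np.array(uv,float).reshape(-1,1,2)
    p=cv2.undistortPoints(uv,c["mtx"],c["D"]).reshape(-1,2)
    R=c["view"][:3,:3];t=c["view"][:3,3]
    return -R.T@t, np.c_[p,np.ones(len(p))]@R
def onz(n,uv,z,c=None):
    o,d=ray(n,uv,c); z=np.broadcast_to(z,len(d)); return o+d*((z-o[2])/d[:,2])[:,None]
def proj(n,P,c=None):
    c=c or imaging.calibration(n); V=c["view"]
    return cv2.projectPoints(np.array(P,float).reshape(-1,3),cv2.Rodrigues(V[:3,:3])[0],V[:3,3],c["mtx"],c["D"])[0].reshape(-1,2)
E
python3 - <<'E'
from h import *
z=lambda l:[(280+(x+.5)/4.5-.5,160+(y+.5)/3.6-.5) for x,y in l]
np.set_printoptions(precision=4,suppress=True)
print("cam",ray("top",[(0,0)])[0])
print("corners BL BR FL FR\n",onz("top",z([(48,43),(724,41),(48,312),(737,308)]),.15))
print("faceL\n",onz("top",z([(100,428),(337,428)]),.144))
print("faceR\n",onz("top",z([(415,374),(655,374)]),.144))
print("tab top L R front/back",onz("top",z([(358,285),(382,285),(370,271),(370,298)]),.181))
print("bar ends",onz("top",z([(333,305),(722,305),(333,275),(722,270)]),.155))
print("keeper",onz("top",z([(228,267),(228,312)]),.16))
E
```

```text
cam [0.3902 0.0663 1.4824]
corners BL BR FL FR
 [[ 0.7817  0.158   0.15  ]
 [ 0.7813 -0.281   0.15  ]
 [ 0.5623  0.1574  0.15  ]
 [ 0.5625 -0.2804  0.15  ]]
faceL
 [[ 0.4706  0.1249  0.144 ]
 [ 0.4696 -0.0246  0.144 ]]
faceR
 [[ 0.512  -0.0747  0.144 ]
 [ 0.5108 -0.2274  0.144 ]]
tab top L R front/back [[ 0.578  -0.0368  0.181 ]
 [ 0.5779 -0.0516  0.181 ]
 [ 0.589  -0.0444  0.181 ]
 [ 0.5678 -0.044   0.181 ]]
bar ends [[ 0.566  -0.0228  0.155 ]
 [ 0.5643 -0.2696  0.155 ]
 [ 0.5899 -0.0231  0.155 ]
 [ 0.5923 -0.2706  0.155 ]]
keeper [[0.5959 0.0433 0.16  ]
 [0.5602 0.0436 0.16  ]]
```

>>> carry_out(
  steps=[
    {"delta_pos": [0,0,0],"spin": -9.75},
    {"delta_pos": [0,0,0],"spin": -9.75},
    {"delta_pos": [-5,2,0],"spin": 0},
    {"delta_pos": [-5,2,0],"spin": 0},
    {"delta_pos": [-5,2,0],"spin": 0},
  ],
  fingers=0,
)

```text
clock: 0.78
tcp_pos: [0.2602, 0.4141, 0.2182]
eef_rot: [[-0.001, 1.0, -0.0], [1.0, 0.001, -0.001], [-0.001, -0.0, -1.0]]
contact_force: [0.4, -0.5, 0.8]
gripper_width: 0.517
```

>>> carry_out(
  steps=[
    {"delta_pos": [-5,2,0],"spin": 0},
    {"delta_pos": [-5,2,0],"spin": 0},
    {"delta_pos": [-5,2,0],"spin": 0},
    {"delta_pos": [-5,2,0],"spin": 0},
    {"delta_pos": [-5,2,0],"spin": 0},
  ],
)

```text
clock: 1.4
tcp_pos: [0.3604, 0.1642, 0.2186]
eef_rot: [[-0.001, 1.0, 0.0], [1.0, 0.001, 0.0], [0.0, 0.0, -1.0]]
contact_force: [0.9, 0.7, 0.1]
gripper_width: 0.014
```

>>> carry_out(
  steps=[
    {"delta_pos": [-5,2,0],"spin": 0},
    {"delta_pos": [-5,2,0],"spin": 0},
    {"delta_pos": [-1.4,2,2],"spin": 0},
    {"delta_pos": [0,1,4],"spin": 0},
    {"delta_pos": [0,0,4.2],"spin": 0},
  ],
)

```text
clock: 2.02
tcp_pos: [0.431, 0.0513, 0.1158]
eef_rot: [[0.001, 1.0, 0.001], [1.0, -0.001, 0.0], [0.0, 0.001, -1.0]]
contact_force: [0.4, -0.3, -0.1]
gripper_width: 0.003
```

>>> carry_out(
  steps=[
    {"delta_pos": [0,0.8,0.3],"spin": 0},
    {"delta_pos": [0,0.7,0],"spin": 0},
    {"delta_pos": [0,0.3,0],"spin": 0},
  ],
)

```text
clock: 2.4
tcp_pos: [0.4503, 0.0519, 0.1159]
eef_rot: [[-0.001, 1.0, 0.003], [1.0, 0.001, 0.0], [0.0, 0.003, -1.0]]
contact_force: [1.0, -0.1, 1.2]
gripper_width: 0.004
```

Run:
```python
from bench import imaging
import cv2
im=imaging.capture("side")[:,:,::-1]; cv2.imwrite("pics/s1.png",cv2.resize(im[130:340,200:460],None,fx=3,fy=2.8,interpolation=cv2.INTER_CUBIC))
```

```text
(no output)
```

View pics/s1.png

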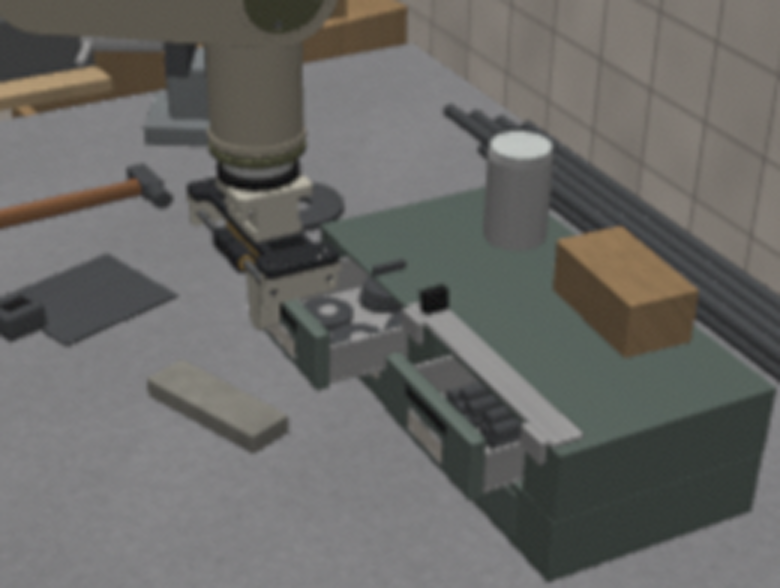

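>>> carry_out(
  steps=[
    {"delta_pos": [0,0.3,0],"spin": 0},
    {"delta_pos": [0,0.3,0],"spin": 0},
    {"delta_pos": [0,0.3,0],"spin": 0},
    {"delta_pos": [0,0.3,0],"spin": 0},
    {"delta_pos": [0,0.3,0],"spin": 0},
  ],
)

```text
clock: 3.08
tcp_pos: [0.4632, 0.0519, 0.1136]
eef_rot: [[-0.001, 1.0, -0.001], [1.0, 0.001, 0.0], [0.0, -0.001, -1.0]]
contact_force: [-2.3, -0.2, 2.1]
gripper_width: 0.004
```

>>> carry_out(
  steps=[
    {"delta_pos": [0,0.3,0],"spin": 0},
    {"delta_pos": [0,0.3,0],"spin": 0},
    {"delta_pos": [0,0.3,0],"spin": 0},
    {"delta_pos": [0,0.3,0],"spin": 0},
    {"delta_pos": [0,0.3,0],"spin": 0},
  ],
)

```text
clock: 3.7
tcp_pos: [0.4784, 0.0519, 0.1136]
eef_rot: [[-0.001, 1.0, -0.0], [1.0, 0.001, 0.0], [0.0, -0.0, -1.0]]
contact_force: [-2.0, -0.1, 0.8]
gripper_width: 0.003
```

>>> carry_out(
  steps=[
    {"delta_pos": [0,0.35,0],"spin": 0},
    {"delta_pos": [0,0.35,0],"spin": 0},
    {"delta_pos": [0,0.35,0],"spin": 0},
    {"delta_pos": [0,0.35,0],"spin": 0},
    {"delta_pos": [0,0.35,0],"spin": 0},
  ],
)

```text
clock: 4.32
tcp_pos: [0.4959, 0.0519, 0.1136]
eef_rot: [[-0.001, 1.0, -0.0], [1.0, 0.001, 0.0], [0.0, -0.0, -1.0]]
contact_force: [-2.2, 0.4, 0.6]
gripper_width: 0.001
```

>>> carry_out(
  steps=[
    {"delta_pos": [0,0.35,0],"spin": 0},
    {"delta_pos": [0,0.35,0],"spin": 0},
    {"delta_pos": [0,0.35,0],"spin": 0},
    {"delta_pos": [0,0.35,0],"spin": 0},
    {"delta_pos": [0,0.35,0],"spin": 0},
  ],
)

```text
clock: 4.95
tcp_pos: [0.5135, 0.0519, 0.1136]
eef_rot: [[-0.001, 1.0, -0.0], [1.0, 0.001, 0.0], [0.0, -0.0, -1.0]]
contact_force: [-2.3, 0.2, 1.3]
gripper_width: 0.004
```

>>> carry_out(
  steps=[
    {"delta_pos": [0,0.35,0],"spin": 0},
    {"delta_pos": [0,0.35,0],"spin": 0},
    {"delta_pos": [0,0.35,0],"spin": 0},
    {"delta_pos": [0,0.3,0],"spin": 0},
    {"delta_pos": [0,0.2,0],"spin": 0},
  ],
)

```text
clock: 5.58
tcp_pos: [0.5289, 0.0519, 0.1136]
eef_rot: [[-0.001, 1.0, -0.0], [1.0, 0.001, 0.0], [0.0, -0.0, -1.0]]
contact_force: [-2.1, 1.7, 0.8]
gripper_width: 0.007
```

>>> carry_out(
  steps=[
    {"delta_pos": [0,0.2,0],"spin": 0},
    {"delta_pos": [0,0.2,0],"spin": 0},
    {"delta_pos": [0,0.2,0],"spin": 0},
    {"delta_pos": [0,0.2,0],"spin": 0},
    {"delta_pos": [0,0.2,0],"spin": 0},
  ],
)

```text
clock: 6.2
tcp_pos: [0.5389, 0.0519, 0.1136]
eef_rot: [[-0.001, 1.0, 0.0], [1.0, 0.001, 0.0], [0.0, 0.0, -1.0]]
contact_force: [-2.3, 1.4, -0.3]
gripper_width: 0.002
```

>>> carry_out(
  steps=[
    {"delta_pos": [0,0.15,0],"spin": 0},
    {"delta_pos": [0,0.15,0],"spin": 0},
    {"delta_pos": [0,0.15,0],"spin": 0},
    {"delta_pos": [0,0.1,0],"spin": 0},
    {"delta_pos": [0,0.1,0],"spin": 0},
  ],
)

```text
clock: 6.82
tcp_pos: [0.5453, 0.0519, 0.1136]
eef_rot: [[-0.001, 1.0, -0.0], [1.0, 0.001, -0.0], [-0.0, -0.0, -1.0]]
contact_force: [-2.0, 1.2, -0.2]
gripper_width: 0.003
```

>>> carry_out(
  steps=[
    {"delta_pos": [0,0.1,0],"spin": 0},
    {"delta_pos": [0,0.1,0],"spin": 0},
    {"delta_pos": [0,0.1,0],"spin": 0},
    {"delta_pos": [0,0.1,0],"spin": 0},
    {"delta_pos": [0,0.1,0],"spin": 0},
  ],
)

```text
clock: 7.45
tcp_pos: [0.5503, 0.0519, 0.1136]
eef_rot: [[-0.001, 1.0, -0.0], [1.0, 0.001, -0.0], [-0.0, -0.0, -1.0]]
contact_force: [-1.4, 1.7, -0.5]
gripper_width: 0.0
```

>>> carry_out(
  steps=[
    {"delta_pos": [0,0.1,0],"spin": 0},
    {"delta_pos": [0,0.1,0],"spin": 0},
    {"delta_pos": [0,0.1,0],"spin": 0},
  ],
)

```text
clock: 7.82
tcp_pos: [0.5518, 0.0519, 0.1136]
eef_rot: [[-0.001, 1.0, -0.003], [1.0, 0.001, -0.0], [-0.0, -0.003, -1.0]]
contact_force: [-14.2, 1.4, 9.6]
gripper_width: 0.005
```

>>> carry_out(
  steps=[
    {"delta_pos": [0,0.1,0],"spin": 0},
    {"delta_pos": [0,0.05,0],"spin": 0},
  ],
)

```text
clock: 8.07
tcp_pos: [0.5517, 0.0519, 0.1137]
eef_rot: [[-0.001, 1.0, -0.007], [1.0, 0.001, -0.0], [-0.0, -0.007, -1.0]]
contact_force: [-22.4, 0.4, 14.3]
gripper_width: 0.003
```

>>> carry_out(
  steps=[
    {"delta_pos": [0,-0.6,0],"spin": 0},
    {"delta_pos": [0,-4,0],"spin": 0},
    {"delta_pos": [0,-4.6,0],"spin": 0},
    {"delta_pos": [-5,0,0],"spin": 0},
    {"delta_pos": [-5,0,0],"spin": 0},
  ],
)

```text
clock: 8.7
tcp_pos: [0.463, -0.0492, 0.1143]
eef_rot: [[-0.002, 1.0, 0.003], [1.0, 0.002, -0.001], [-0.001, 0.003, -1.0]]
contact_force: [1.0, 0.3, 0.9]
gripper_width: 0.006
```

>>> carry_out(
  steps=[
    {"delta_pos": [-5,0,0],"spin": 0},
    {"delta_pos": [-5,0,0],"spin": 0},
    {"delta_pos": [-0.5,1,0],"spin": 0},
    {"delta_pos": [0,0.8,0],"spin": 0},
  ],
)

```text
clock: 9.2
tcp_pos: [0.4816, -0.1534, 0.1138]
eef_rot: [[0.001, 1.0, 0.001], [1.0, -0.001, -0.0], [-0.0, 0.001, -1.0]]
contact_force: [-0.3, 0.2, 0.1]
gripper_width: 0.005
```

Run:
```python
from bench import imaging,r
import cv2
im=imaging.capture("side")[:,:,::-1]; cv2.imwrite("pics/s2.png",cv2.resize(im[130:340,200:460],None,fx=3,fy=2.8,interpolation=cv2.INTER_CUBIC))
im=imaging.capture("top")[:,:,::-1]; cv2.imwrite("pics/t2.png",cv2.resize(im[160:325,280:455],None,fx=4.5,fy=3.6,interpolation=cv2.INTER_CUBIC))
print(r.state()["tcp_pos"])
```

```text
[ 0.4818134  -0.15220017  0.11372398]
```

View pics/s2.png

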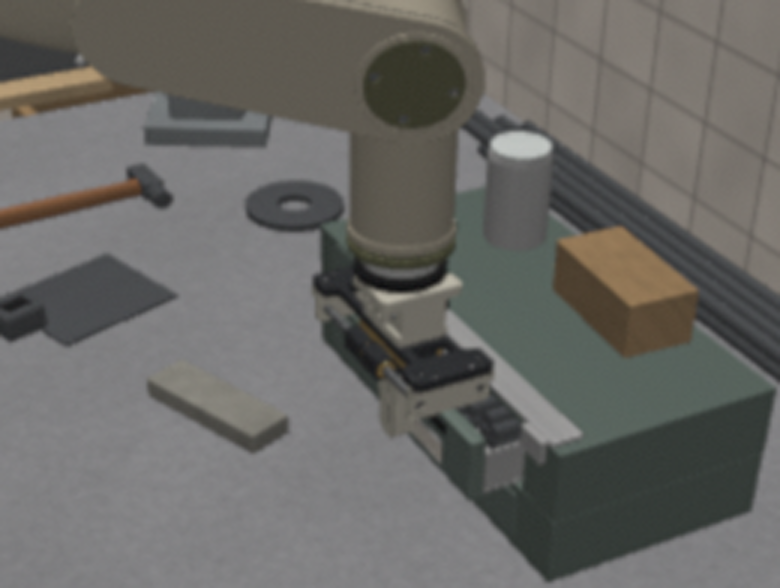

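View pics/t2.png

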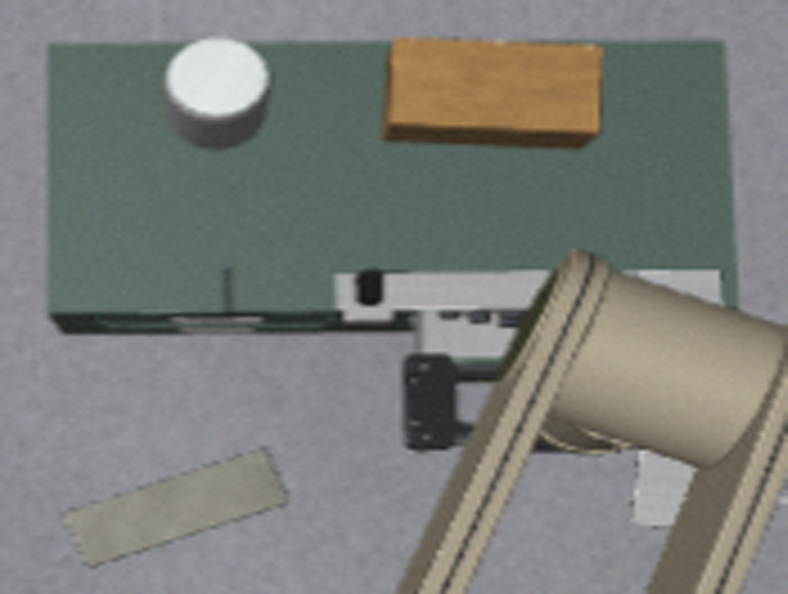

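Both views show the left drawer flush (top zoom: front edge at y≈315 continuous) and the fingers just in front of the right drawer. I'll now push the right one; contact is expected near TCP x≈0.50.

>>> carry_out(
  steps=[
    {"delta_pos": [0,0.3,0],"spin": 0},
    {"delta_pos": [0,0.3,0],"spin": 0},
    {"delta_pos": [0,0.3,0],"spin": 0},
    {"delta_pos": [0,0.3,0],"spin": 0},
    {"delta_pos": [0,0.3,0],"spin": 0},
  ],
)

```text
clock: 9.93
tcp_pos: [0.4961, -0.1531, 0.1137]
eef_rot: [[-0.001, 1.0, 0.0], [1.0, 0.001, -0.0], [-0.0, 0.0, -1.0]]
contact_force: [0.6, -0.1, -0.1]
gripper_width: 0.006
```

>>> carry_out(
  steps=[
    {"delta_pos": [0,0.3,0],"spin": 0},
    {"delta_pos": [0,0.3,0],"spin": 0},
    {"delta_pos": [0,0.3,0],"spin": 0},
    {"delta_pos": [0,0.3,0],"spin": 0},
    {"delta_pos": [0,0.3,0],"spin": 0},
  ],
)

```text
clock: 10.55
tcp_pos: [0.511, -0.1532, 0.1137]
eef_rot: [[-0.001, 1.0, -0.0], [1.0, 0.001, -0.0], [-0.0, -0.0, -1.0]]
contact_force: [-3.2, 0.5, 1.3]
gripper_width: 0.01
```

>>> carry_out(
  steps=[
    {"delta_pos": [0,0.3,0],"spin": 0},
    {"delta_pos": [0,0.3,0],"spin": 0},
    {"delta_pos": [0,0.3,0],"spin": 0},
    {"delta_pos": [0,0.25,0],"spin": 0},
    {"delta_pos": [0,0.2,0],"spin": 0},
  ],
)

```text
clock: 11.18
tcp_pos: [0.5245, -0.1532, 0.1136]
eef_rot: [[-0.001, 1.0, -0.0], [1.0, 0.001, -0.0], [-0.0, -0.0, -1.0]]
contact_force: [-2.4, -1.1, 0.3]
gripper_width: 0.008
```

>>> carry_out(
  steps=[
    {"delta_pos": [0,0.2,0],"spin": 0},
    {"delta_pos": [0,0.2,0],"spin": 0},
    {"delta_pos": [0,0.2,0],"spin": 0},
    {"delta_pos": [0,0.2,0],"spin": 0},
    {"delta_pos": [0,0.2,0],"spin": 0},
  ],
)

```text
clock: 11.8
tcp_pos: [0.5344, -0.1532, 0.1136]
eef_rot: [[-0.0, 1.0, -0.0], [1.0, 0.0, -0.0], [-0.0, -0.0, -1.0]]
contact_force: [-2.2, -0.6, 0.6]
gripper_width: 0.006
```

>>> carry_out(
  steps=[
    {"delta_pos": [0,0.2,0],"spin": 0},
    {"delta_pos": [0,0.2,0],"spin": 0},
    {"delta_pos": [0,0.15,0],"spin": 0},
    {"delta_pos": [0,0.15,0],"spin": 0},
    {"delta_pos": [0,0.1,0],"spin": 0},
  ],
)

```text
clock: 12.42
tcp_pos: [0.5424, -0.1531, 0.1136]
eef_rot: [[-0.001, 1.0, -0.0], [1.0, 0.001, -0.0], [-0.0, -0.0, -1.0]]
contact_force: [-1.5, -1.1, 0.1]
gripper_width: 0.007
```

>>> carry_out(
  steps=[
    {"delta_pos": [0,0.1,0],"spin": 0},
    {"delta_pos": [0,0.1,0],"spin": 0},
    {"delta_pos": [0,0.1,0],"spin": 0},
    {"delta_pos": [0,0.1,0],"spin": 0},
    {"delta_pos": [0,0.1,0],"spin": 0},
  ],
)

```text
clock: 13.05
tcp_pos: [0.5474, -0.1531, 0.1136]
eef_rot: [[-0.0, 1.0, -0.0], [1.0, 0.0, -0.0], [-0.0, -0.0, -1.0]]
contact_force: [-2.4, -1.5, 0.5]
gripper_width: 0.005
```

>>> carry_out(
  steps=[
    {"delta_pos": [0,0.1,0],"spin": 0},
    {"delta_pos": [0,0.1,0],"spin": 0},
    {"delta_pos": [0,0.1,0],"spin": 0},
  ],
)

```text
clock: 13.42
tcp_pos: [0.5504, -0.1531, 0.1136]
eef_rot: [[-0.001, 1.0, -0.0], [1.0, 0.001, 0.0], [0.0, -0.0, -1.0]]
contact_force: [-2.3, -2.5, 0.1]
gripper_width: 0.008
```

>>> carry_out(
  steps=[
    {"delta_pos": [0,0.1,0],"spin": 0},
    {"delta_pos": [0,0.1,0],"spin": 0},
    {"delta_pos": [0,0.1,0],"spin": 0},
    {"delta_pos": [0,0.05,0],"spin": 0},
  ],
)

```text
clock: 13.92
tcp_pos: [0.552, -0.1531, 0.1136]
eef_rot: [[-0.0, 1.0, -0.004], [1.0, 0.0, 0.0], [0.0, -0.004, -1.0]]
contact_force: [-15.6, 0.2, 9.4]
gripper_width: 0.005
```

>>> carry_out(
  steps=[
    {"delta_pos": [0,-0.5,0],"spin": 0},
    {"delta_pos": [0,-4,0],"spin": 0},
    {"delta_pos": [0,-5,0],"spin": 0},
    {"delta_pos": [0,0,-5],"spin": 0},
    {"delta_pos": [0,0,-5],"spin": 0},
  ],
)

```text
clock: 14.55
tcp_pos: [0.4572, -0.1522, 0.2131]
eef_rot: [[-0.0, 1.0, -0.002], [1.0, 0.0, 0.002], [0.002, -0.002, -1.0]]
contact_force: [0.8, -1.2, 1.0]
gripper_width: 0.007
```

Run:
```python
from bench import imaging,r
import cv2
im=imaging.capture("side")[:,:,::-1]; cv2.imwrite("pics/s3.png",cv2.resize(im[130:340,200:460],None,fx=3,fy=2.8,interpolation=cv2.INTER_CUBIC))
im=imaging.capture("wrist")[:,:,::-1]; cv2.imwrite("pics/w3.png",im)
print(r.state()["tcp_pos"])
```

```text
[ 0.46203292 -0.15427088  0.22040397]
```

View pics/s3.png

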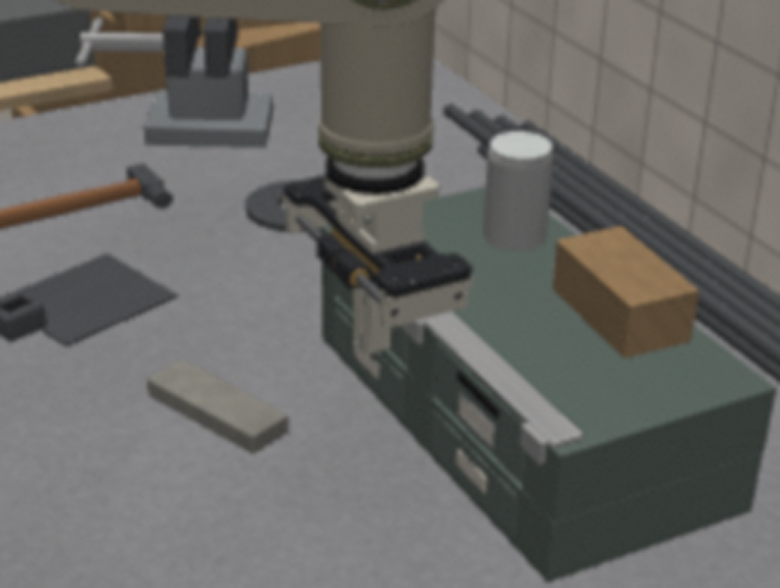

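View pics/w3.png

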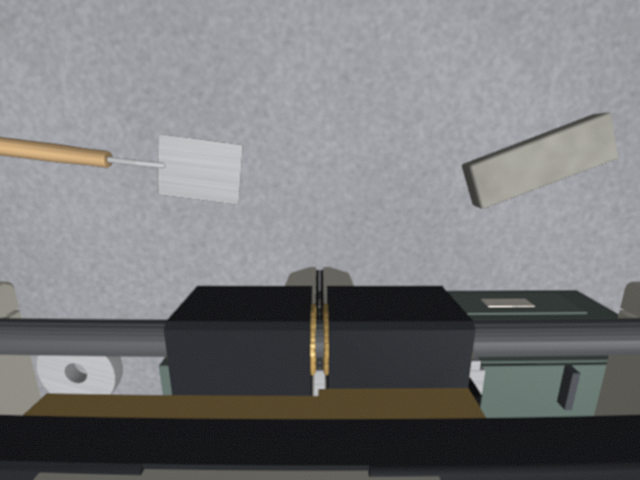

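>>> carry_out(
  steps=[
    {"delta_pos": [3,5,0],"spin": 0},
    {"delta_pos": [2.9,5,0],"spin": 0},
    {"delta_pos": [0,1.5,0],"spin": 0},
    {"delta_pos": [0,0,0],"spin": 0},
  ],
)

```text
clock: 15.15
tcp_pos: [0.5744, -0.0933, 0.2126]
eef_rot: [[-0.002, 1.0, -0.001], [1.0, 0.002, 0.001], [0.001, -0.001, -1.0]]
contact_force: [-0.5, -0.3, 0.1]
gripper_width: 0.008
```

>>> carry_out(
  steps=[
    {"delta_pos": [0,0.2,2],"spin": 0},
    {"delta_pos": [0,0,2],"spin": 0},
    {"delta_pos": [0,0,0.8],"spin": 0},
    {"delta_pos": [0,0,0],"spin": 0},
  ],
)

```text
clock: 15.65
tcp_pos: [0.5748, -0.0941, 0.1643]
eef_rot: [[-0.0, 1.0, -0.002], [1.0, 0.0, 0.001], [0.001, -0.002, -1.0]]
contact_force: [-0.5, 0.0, -0.4]
gripper_width: 0.005
```

Run:
```python
from bench import imaging,r
import cv2
im=imaging.capture("side")[:,:,::-1]; cv2.imwrite("pics/s4.png",cv2.resize(im[130:340,200:460],None,fx=3,fy=2.8,interpolation=cv2.INTER_CUBIC))
print(r.state()["tcp_pos"])
```

```text
[ 0.57544019 -0.09421708  0.1653753 ]
```

View pics/s4.png

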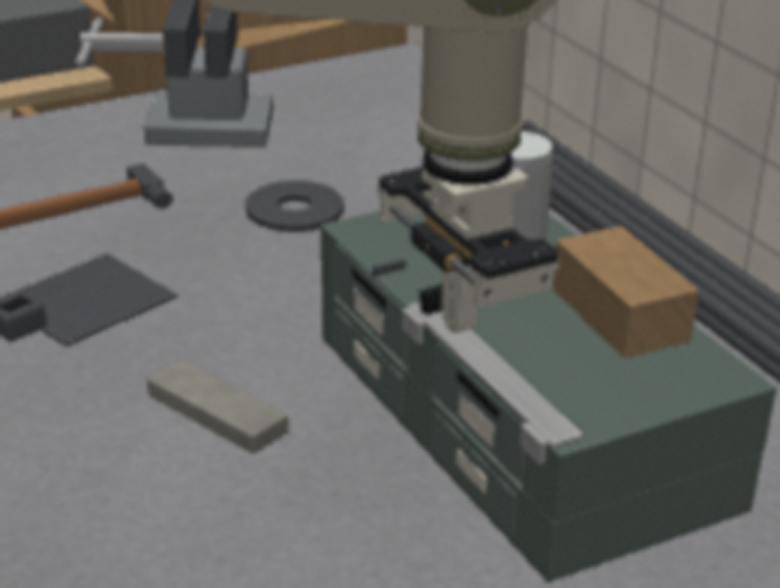

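>>> carry_out(
  steps=[
    {"delta_pos": [0.4,0.1,0],"spin": 0},
    {"delta_pos": [0.4,0,0],"spin": 0},
    {"delta_pos": [0.4,0,0],"spin": 0},
    {"delta_pos": [0.3,0,0],"spin": 0},
    {"delta_pos": [0.3,0,0],"spin": 0},
  ],
)

```text
clock: 16.32
tcp_pos: [0.5768, -0.0758, 0.1657]
eef_rot: [[-0.001, 1.0, 0.0], [1.0, 0.001, 0.0], [0.0, 0.0, -1.0]]
contact_force: [0.4, -0.0, 0.4]
gripper_width: 0.004
```

>>> carry_out(
  steps=[
    {"delta_pos": [0.3,0,0],"spin": 0},
    {"delta_pos": [0.3,0,0],"spin": 0},
    {"delta_pos": [0.3,0,0],"spin": 0},
    {"delta_pos": [0.3,0,0],"spin": 0},
    {"delta_pos": [0.3,0,0],"spin": 0},
  ],
)

```text
clock: 16.95
tcp_pos: [0.5768, -0.0611, 0.1656]
eef_rot: [[-0.0, 1.0, -0.0], [1.0, 0.0, -0.0], [-0.0, -0.0, -1.0]]
contact_force: [0.5, -1.4, -1.0]
gripper_width: 0.003
```

>>> carry_out(
  steps=[
    {"delta_pos": [0.3,0,0],"spin": 0},
    {"delta_pos": [0.3,0,0],"spin": 0},
    {"delta_pos": [0.3,0,0],"spin": 0},
    {"delta_pos": [0.3,0,0],"spin": 0},
    {"delta_pos": [0.3,0,0],"spin": 0},
  ],
)

```text
clock: 17.58
tcp_pos: [0.5768, -0.0459, 0.1656]
eef_rot: [[-0.001, 1.0, -0.0], [1.0, 0.001, -0.0], [-0.0, -0.0, -1.0]]
contact_force: [-0.2, -1.9, -0.2]
gripper_width: 0.002
```

>>> carry_out(
  steps=[
    {"delta_pos": [0.3,0,0],"spin": 0},
    {"delta_pos": [0.3,0,0],"spin": 0},
    {"delta_pos": [0.3,0,0],"spin": 0},
    {"delta_pos": [0.3,0,0],"spin": 0},
    {"delta_pos": [0.25,0,0],"spin": 0},
  ],
)

```text
clock: 18.2
tcp_pos: [0.5768, -0.0314, 0.1656]
eef_rot: [[-0.001, 1.0, -0.0], [1.0, 0.001, 0.0], [0.0, -0.0, -1.0]]
contact_force: [0.2, -2.7, -1.5]
gripper_width: 0.005
```

>>> carry_out(
  steps=[
    {"delta_pos": [0.2,0,0],"spin": 0},
    {"delta_pos": [0.2,0,0],"spin": 0},
    {"delta_pos": [0.2,0,0],"spin": 0},
    {"delta_pos": [0.2,0,0],"spin": 0},
    {"delta_pos": [0.15,0,0],"spin": 0},
  ],
)

```text
clock: 18.82
tcp_pos: [0.5767, -0.022, 0.1656]
eef_rot: [[-0.001, 1.0, -0.0], [1.0, 0.001, -0.0], [-0.0, -0.0, -1.0]]
contact_force: [-0.5, -3.0, -0.5]
gripper_width: 0.003
```

>>> carry_out(
  steps=[
    {"delta_pos": [0.15,0,0],"spin": 0},
    {"delta_pos": [0.1,0,0],"spin": 0},
    {"delta_pos": [0.1,0,0],"spin": 0},
    {"delta_pos": [0.1,0,0],"spin": 0},
    {"delta_pos": [0.1,0,0],"spin": 0},
  ],
)

```text
clock: 19.45
tcp_pos: [0.5768, -0.0166, 0.1656]
eef_rot: [[-0.0, 1.0, 0.0], [1.0, 0.0, -0.0], [-0.0, 0.0, -1.0]]
contact_force: [0.1, -1.7, 0.2]
gripper_width: 0.009
```

>>> carry_out(
  steps=[
    {"delta_pos": [0.1,0,0],"spin": 0},
    {"delta_pos": [0.1,0,0],"spin": 0},
    {"delta_pos": [0.1,0,0],"spin": 0},
    {"delta_pos": [0.1,0,0],"spin": 0},
  ],
)

```text
clock: 19.95
tcp_pos: [0.5767, -0.0139, 0.1656]
eef_rot: [[0.0, 1.0, -0.0], [1.0, -0.0, -0.002], [-0.002, -0.0, -1.0]]
contact_force: [-1.5, -9.4, -0.7]
gripper_width: 0.006
```

>>> carry_out(
  steps=[
    {"delta_pos": [0.1,0,0],"spin": 0},
    {"delta_pos": [0.1,0,0],"spin": 0},
    {"delta_pos": [0.1,0,0],"spin": 0},
  ],
)

```text
clock: 20.32
tcp_pos: [0.5768, -0.0137, 0.1657]
eef_rot: [[0.001, 1.0, -0.0], [1.0, -0.001, -0.007], [-0.007, -0.0, -1.0]]
contact_force: [-1.3, -21.7, -1.1]
gripper_width: 0.007
```

>>> carry_out(
  steps=[
    {"delta_pos": [-0.7,0,0],"spin": 0},
    {"delta_pos": [-2,0,0],"spin": 0},
    {"delta_pos": [0,0,-5],"spin": 0},
    {"delta_pos": [0,0,-5],"spin": 0},
    {"delta_pos": [0,-5,0],"spin": 0},
  ],
)

```text
clock: 20.95
tcp_pos: [0.5307, -0.0379, 0.2712]
eef_rot: [[-0.001, 1.0, 0.009], [1.0, 0.001, -0.001], [-0.001, 0.009, -1.0]]
contact_force: [-1.1, -0.2, 0.2]
gripper_width: 0.004
```

>>> carry_out(
  steps=[
    {"delta_pos": [0,-5,0],"spin": 0},
    {"delta_pos": [5,-5,0],"spin": 0},
    {"delta_pos": [5,0,0],"spin": 0},
    {"delta_pos": [5,0,0],"spin": 0},
    {"delta_pos": [5,0,0],"spin": 0},
  ],
)

```text
clock: 21.58
tcp_pos: [0.4325, 0.1587, 0.2662]
eef_rot: [[-0.0, 1.0, 0.001], [1.0, 0.0, 0.001], [0.001, 0.001, -1.0]]
contact_force: [1.0, 0.1, 0.8]
gripper_width: 0.003
```

>>> carry_out(
  steps=[
    {"delta_pos": [5,-2,0],"spin": 0},
    {"delta_pos": [5,-2,0],"spin": 0},
    {"delta_pos": [5,-2,0],"spin": 0},
    {"delta_pos": [5,0,0],"spin": 0},
    {"delta_pos": [0,0,0],"spin": 0},
  ],
)

```text
clock: 22.2
tcp_pos: [0.3717, 0.3598, 0.2651]
eef_rot: [[-0.004, 1.0, -0.001], [1.0, 0.004, 0.0], [0.0, -0.001, -1.0]]
contact_force: [0.3, -1.0, -0.4]
gripper_width: 0.003
```

Run:
```python
from bench import imaging,r
import cv2
im=imaging.capture("side")[:,:,::-1]; cv2.imwrite("pics/s5.png",cv2.resize(im[190:340,260:460],None,fx=4,fy=4,interpolation=cv2.INTER_CUBIC))
im=imaging.capture("top")[:,:,::-1]; cv2.imwrite("pics/t5.png",cv2.resize(im[160:325,280:455],None,fx=4.5,fy=3.6,interpolation=cv2.INTER_CUBIC)); cv2.imwrite("pics/t5f.png",im)
print(r.state()["tcp_pos"])
from h import *
z=lambda l:[(280+(x+.5)/4.5-.5,160+(y+.5)/3.6-.5) for x,y in l]
```

```text
[0.37245044 0.35723463 0.26538622]
```

View pics/s5.png

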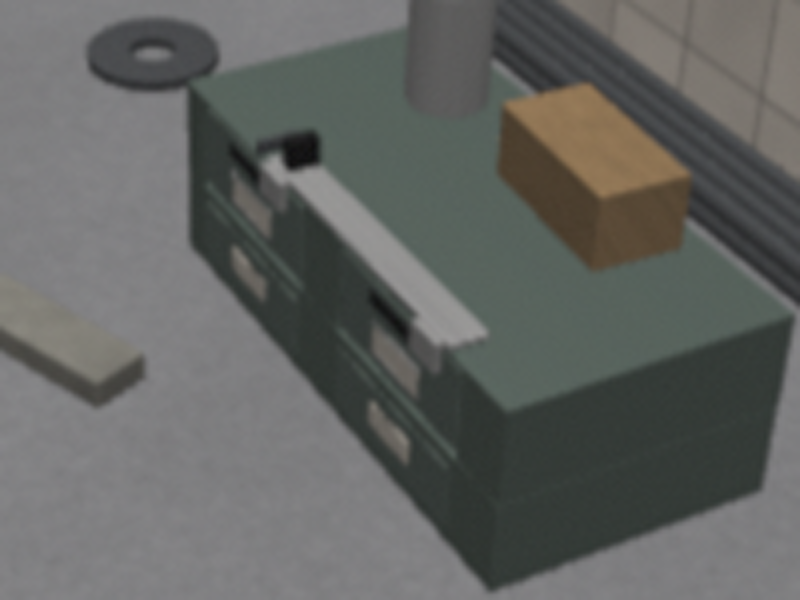

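View pics/t5.png

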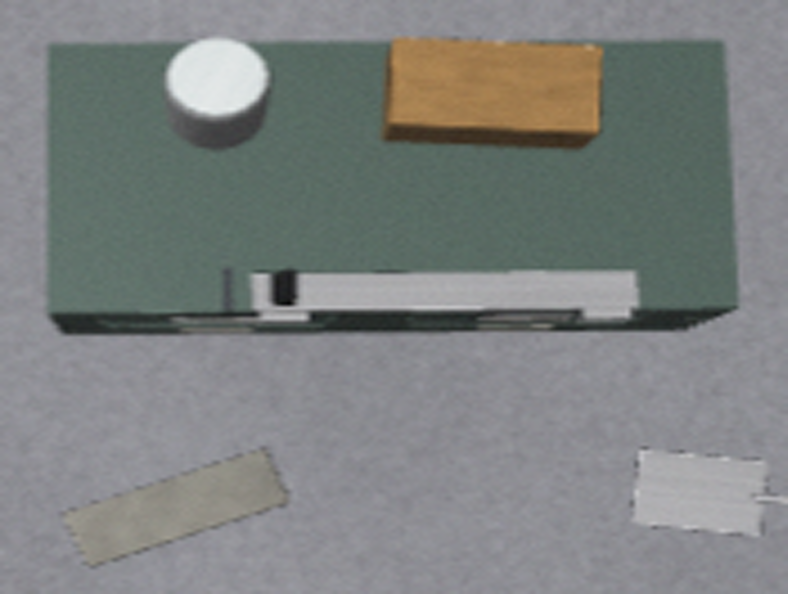

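View pics/t5f.png

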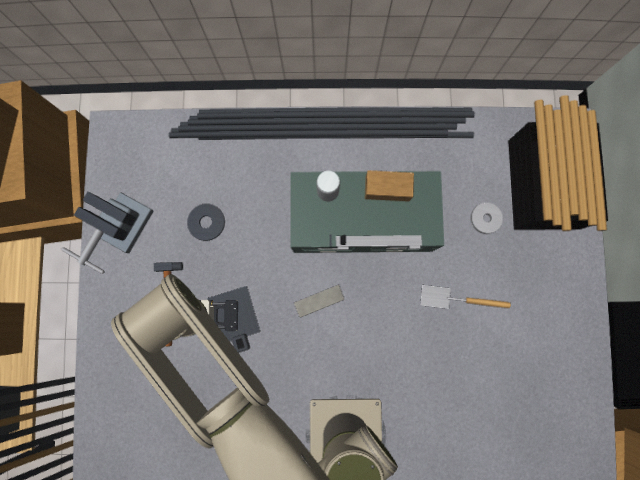

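Run:
```python
from h import *
a=cv2.imread("pics/top0.png");b=cv2.imread("pics/t5f.png")
for n,im in(("0",a),("5",b)):
    row=im[238:241].mean((0,2)); g=np.diff(row); 
    L=[i for i in range(330,450) if abs(g[i])>25]; print(n,[(i+.5,round(g[i])) for i in L])
def edge(im,lo,hi):
    row=im[238:241].mean((0,2))[lo:hi]; h=(row.min()+row.max())/2; i=np.where(np.diff(row>h))[0][0]; return lo+i+(h-row[i])/(row[i+1]-row[i])
for im,(l,h) in((a,(432,444)),(b,(413,427))):
    u=edge(im,l,h); print(u,onz("top",[(u,239)],.155))
d=cv2.absdiff(a,b).max(2); 
for n,(x0,y0,x1,y1) in dict(can=(314,165,345,205),carton=(362,165,418,203),whet=(290,280,348,320),trowel=(415,280,515,312),ringB=(468,198,506,238),ringA=(184,200,228,244)).items(): print(n,(d[y0:y1,x0:x1]>40).sum())
```

```text
0 [(353.5, 37), (354.5, 30), (357.5, -29), (358.5, -67), (359.5, -48), (364.5, 93), (365.5, 37), (439.5, -59), (443.5, 35)]
5 [(335.5, 39), (339.5, -62), (340.5, -57), (344.5, 35), (345.5, 76), (346.5, 29), (420.5, -33), (421.5, -37), (443.5, 36)]
439.5662878787879 [[ 0.5797614  -0.26874975  0.155     ]]
421.0945945945946 [[ 0.58009117 -0.21565814  0.155     ]]
can 0
carton 0
whet 33
trowel 0
ringB 0
ringA 0
```

Run:
```python
import cv2,numpy as np
d=cv2.absdiff(cv2.imread("pics/top0.png"),cv2.imread("pics/t5f.png")).max(2)[280:320,290:348]>40
y,x=np.where(d); print(set(y+280))
from bench import job_done,r
print(r.state()["contact_force"]); job_done(); print(r.state()["clock"])
```

```text
{np.int64(280)}
[-0.559944    0.37131605 -0.47597956]
the job is handed in; nothing more can be done
the job is handed in; nothing more can be done
```

I shut both drawers, locked the bar and handed the job in at about 22 s of the 61 s allowed. I don't know the verdict, because handing in reports none.

- **Drawers:** I pushed each front with the closed fingertips, left then right, slowing to about 8 mm/s before its stop. Both came to rest with the tool at x ≈ 0.552 m. Resistance rose from about 2 N to 15–22 N there. In the final side and top views both fronts are flush.
- **Lock bar:** I pushed the tab's right side to the left until it stopped, with force rising from about 2 N to 22 N. In the top view the bar had moved 53 mm. That matches a 60 mm lock position only if the bar started about 7 mm along, which is within its stated 0–8 mm range. I did not measure the start position separately. The tongues now hang before both drawers.
- **Other goods:** The can, carton, trowel and both rings show no change between the first and last top pictures. Near the whetstone, 33 pixels changed, all in one row where the open drawer's edge had been, so I take the stone as unmoved. The arm hid the hoe head and part of the hammer in the last top picture, so I could not compare those. The tool was always well above them.
- **Arm:** It was clear of everything with no contact force at hand-in.

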